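# Function test of a curved contact bar on a microscope base

### The job

Test the yellow curved contact bar along its whole length: touch it with your closed fingertips on the black band at the green magnet's end, run the fingertips along the bar over every black band to the one at the red magnet's end, and then lift straight off. Keep the bar lightly pressed down all the way without losing touch and without pushing it to its stop. Leave the magnets, the sample puck and everything else on the bench alone.

Things in the scene. Friction and masses are not known exactly. Their poses are not given: they have to be found in the camera images.
- console: Round grey instrument base, fixed to the bench: 400 mm diameter, its flat top 45 mm above the bench. Origin at the centre of its underside, z up; its -x side is the front and carries the yellow contact bar. A steel sample stage (110 mm diameter, up to 87 mm above the bench) stands at its centre and a black box (50 x 90 mm, up to 80 mm above the bench) at its +x side.
- touch_bar (a joint): How far the yellow contact bar is pressed down, in m: 0 up at rest (flat top 75 mm above the bench), 0.012 hard stop; the switch trips beyond 0.0015. Rigid; moves straight down as a whole, level, wherever touched, and springs back: about 2 N starts it, 5 N reaches the stop. Open fingers stand wider than the bar: touch it with them closed.
- band0 (a point): Black check band (6 mm wide, across the bar) at the console's -y end of the bar: point on the bar's top face, on its centre line, -46 degrees round the arc from its middle; it goes down with the bar. 12 mm short of the bar's tip, 61 to 67 mm from the nearer magnet's axis.
- band1 (a point): Black check band (6 mm wide, across the bar) between the -y end and the middle: point on the bar's top face, on its centre line, -23 degrees round the arc from its middle; it goes down with the bar.
- band2 (a point): Black check band (6 mm wide, across the bar) at the middle of the bar: point on the bar's top face, on its centre line, 0 degrees round the arc from its middle; it goes down with the bar. The bar is a level arc, 24 mm wide, 14 mm thick, its centre line of radius 170 mm about the console's vertical axis, reaching 50 degrees either way from here.
- band3 (a point): Black check band (6 mm wide, across the bar) between the middle and the +y end: point on the bar's top face, on its centre line, 23 degrees round the arc from its middle; it goes down with the bar.
- band4 (a point): Black check band (6 mm wide, across the bar) at the console's +y end of the bar: point on the bar's top face, on its centre line, 46 degrees round the arc from its middle; it goes down with the bar. 12 mm short of the bar's tip, 61 to 67 mm from the nearer magnet's axis.
- green_magnet: Loose green board magnet shaped like a waisted pin, 26 mm diameter, 24 mm tall, 40 g, standing on the console's top (45 mm above the bench) just past one end of the bar; it marks the end where the run starts. Which end varies. Origin at the centre of its underside.
- red_magnet: Loose red board magnet shaped like a waisted pin, 26 mm diameter, 24 mm tall, 40 g, standing on the console's top (45 mm above the bench) just past one end of the bar; it marks the end where the run finishes. Which end varies. Origin at the centre of its underside.
- sample_puck: Loose copper sample puck, 28 mm diameter, 10 mm high, lying on the sample stage 87 mm above the bench. Origin at the centre of its underside. Leave alone.
- jar: Closed jar, 60 mm diameter, 85 mm tall, standing on the bench. Origin under its centre. Leave alone.
- screwdriver: Screwdriver lying on the bench. Leave alone.
- stub_tray: White open tray, 110 x 80 x 25 mm, on the bench. Origin under its centre. Leave alone.
- wrench: Steel wrench lying on the bench. Leave alone.
Things that resemble listed ones, but are neither listed nor needed, are in the scene too. Of the things that look like the green_magnet, the smallest one is meant.

How it is judged:
By the outcome, as a careful person would: the job done as asked, in the order asked, and still so for the second after the job is handed in, with the robot touching nothing.
It also fails if it takes over 51 s, if anything falls off the work surface, if the arm or the gripper's body presses on something with over 40 N, if the wrist force passes 120 N, or if a joint passes its speed limit or range.

### The arm

A 6-joint arm with a two-finger parallel gripper is mounted at the origin on the work surface. World frame = base frame: x ahead of the robot, y to its left, z up, the work surface at z = 0. Lengths are in m, angles in rad, forces in N, time in s.
With the tool pointing down it reaches from about 0.3 to 0.875 m from the base axis. Payload 6.4 kg.
Tool frame: the origin (TCP) lies between the finger pads; the fingertips stand 14 mm ahead of it and the grasp point (between the pads) lies 5 mm behind it (finger_overhang is the distance from the TCP to the fingertips, in m); z points along the fingers, y is the line along which they close (so a half turn about z gives the same grasp; the last joint's range is limited). The gripper opens to 88 mm and grips with 3 to 60 N. Pads are 18 mm wide; open, the fingers measure 123 mm over their backs; the gripper's body (75 mm by 187 mm) begins 45 mm behind the grasp point.
Start: joints at [-1.554, 0.181, 1.607, -0, 1.354, -0.206], TCP at [0.127, -0.561, 0.253] pointing down, gripper open.
Joint ranges: [-2.99, 2.99], [-0.89, 2.07], [0.3, 2.58], [-1.14, 4.28], [0, 2.63], [-3.12, 3.12]. Speed limits (rad/s): [2.57, 2.57, 3.01, 3.14, 3.14, 3.14].

### API

Orientations are given as a rotation vector (axis times angle).
In Python, from bench import sense, get_image, camera_info, job_done, finger_overhang gives the robot as it stands.
- The arm moves only by the tool drive_tool, never from a script. Its argument "commands" is a list that holds one entry, the list of rows, each a list of 7 numbers: the shift along the tool's x, y, z scaled (see below), then the turn, a rotation vector about the tool's x, y, z scaled (see below), then the opening, from 0 (shut) to 1 (fully open). In form: [[[tx, ty, tz, ax, ay, az, gripper], ...]]. A call has 1 to 12 rows; each row shifts and turns the commanded pose from where the row before left it, along the tool's axes as they then stand; what a row does not reach is not made up. The controller multiplies each number of a shift by 0.02 m and each number of a turn by 0.1 rad. A row lasts 1/10 s, in which the tool goes at most 50 mm and 8.59 degrees, less where a joint would pass 70% of its speed; a pose out of reach is approached as far as the arm can. A call with a number of a shift or a turn outside -1 to 1 is refused whole. A call with a gripper value outside its range is refused whole. The fingers move at their own pace and stop on an object; "newtons" is the grip in N (left out, the last holds). Time passes only in rows, so rows that do not move let the fingers close. It gives the time, the measured TCP pose, the force, the opening and the grip force at its end, in the units of the state.
- sense(): the state, without advancing time (a new reading comes with each control period).
- get_image(name): name is "scene" or "top"; returns the picture (400x640x3 uint8, red, green, blue); there is no depth.
- camera_info(name): a dict with "mtx" (3x3 intrinsics, pixels), "R" (3x3) and "t" (3): a world point X has camera coordinates R X + t. Camera axes: x right, y down, z forward; pixel columns grow to the right and rows downward; lengths in m; the calibration is good to about 2 mm. A picture is of the moment at which its call begins. camera_info takes no time and is no camera call.
- job_done(): hands the job in; it is judged then, once.
The state is a dict: "time": time; "joint_positions": joint angles; "joint_vel": joint speeds; "tau": joint torques, N m; "position": TCP position; "orientation": TCP orientation; "force": force on the tool from outside, world axes, zero at the start; "moment": the same for the moment, N m; "width": finger opening in m; "gripper_force": force on a finger pad.
Only numpy, scipy, OpenCV 4.12 (cv2) and the standard library are available. Lean on these libraries where they do the work, as an engineer would, in place of code of your own. Each camera call takes 0.05 s, during which the arm holds its last target. There are 200 camera calls.

## Working session

There is one attempt and no reset: what is moved stays moved. The work goes in short steps, Python scripts to look and compute and a tool call to move; the robot and the scene stay as the last step left them, time stands still between calls to the robot, and variables do not carry over. Pictures are saved under pics/ and viewed, at most 10 in all, crops included, and the job is handed in when it is done.

Besides the shell and the picture viewer there is one more tool, called after ">>>" in YAML: its name, and indented under it one key for each argument. drive_tool: Moves the arm, as the interface text tells. Its arguments: {"type":"object","properties":{"commands":{"type":"array"},"newtons":{"type":"number"}},"required":["commands"]}

```bash
mkdir -p pics
python3 - <<'E'
from bench import *
import cv2,numpy as np
for n in("scene","top"):
    im=get_image(n); cv2.imwrite(f"pics/{n}0.png",im[:,:,::-1]); c=camera_info(n); print(n,np.round(c["mtx"],1).tolist(),np.round(c["R"],3).tolist(),np.round(c["t"],3))
s=sense(); print(s, finger_overhang if not callable(finger_overhang) else finger_overhang())
E
```

```text
scene [[395.5, 0.0, 325.1], [0.0, 395.5, 199.6], [0.0, 0.0, 1.0]] [[0.831, 0.556, 0.008], [0.474, -0.701, -0.533], [-0.291, 0.447, -0.846]] [-0.411 -0.222  1.163]
top [[483.7, 0.0, 316.6], [0.0, 483.7, 204.8], [0.0, 0.0, 1.0]] [[0.015, -1.0, -0.01], [-0.982, -0.013, -0.186], [0.186, 0.012, -0.983]] [-0.006  0.512  1.104]
{'time': 0.1, 'joint_positions': array([-1.55429560e+00,  1.81436764e-01,  1.60785501e+00,  4.08862659e-05,
        1.35377652e+00, -2.06328118e-01]), 'joint_vel': array([-0.00097314, -0.0008173 , -0.00270417, -0.0017136 ,  0.0016892 ,
       -0.00145738]), 'tau': array([ 6.49849335e-04, -4.34821379e+01, -3.42695403e+01,  7.03657698e-02,
        3.39419302e-02, -4.68184271e-05]), 'position': array([ 0.12707486, -0.56034521,  0.25194268]), 'orientation': array([-3.12065965e+00, -3.49118341e-01, -2.81965677e-04]), 'force': array([ 0.25929851,  1.04752309, -0.20968306]), 'moment': array([-0.01761993, -0.01335175,  0.00503147]), 'gripper_force': 0.0, 'width': 0.08794443856256512} 0.014
```

View pics/scene0.png

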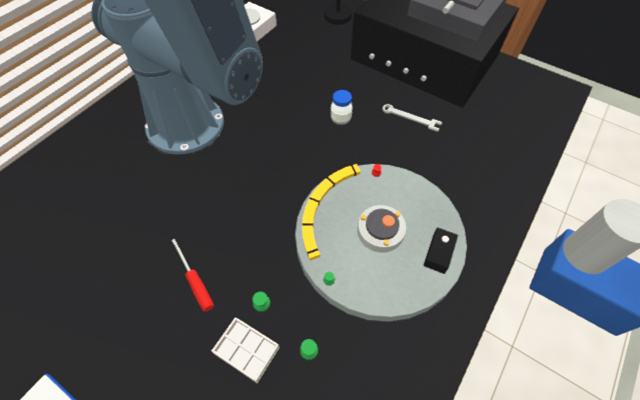

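View pics/top0.png

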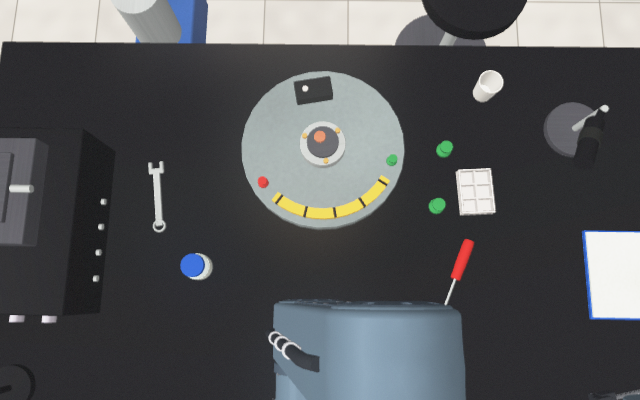

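The scene view shows the console with the bar; small green magnet at (329,278), red at (377,170). In the top view the green one is at (392,160) and red at (263,182), so the run starts at the -y end (band0). Zooming in on the bar in both views.

```bash
python3 - <<'E'
import cv2,numpy as np
a=cv2.imread("pics/top0.png")[150:230,250:410]; b=cv2.imread("pics/scene0.png")[155:285,285:400]
a=cv2.resize(a,None,fx=4.9,fy=4.9,interpolation=cv2.INTER_CUBIC)
b=cv2.resize(b,None,fx=4.5,fy=4.5,interpolation=cv2.INTER_CUBIC)
cv2.imwrite("pics/topc.png",a);cv2.imwrite("pics/scenec.png",b)
E
cat > h.py <<'E'
from bench import *
import cv2,numpy as np
from scipy.optimize import least_squares
cam={n:camera_info(n) for n in("scene","top")}
def ray(n,uv):
    c=cam[n];R=np.array(c["R"]);t=np.array(c["t"])
    d=R.T@np.linalg.solve(np.array(c["mtx"]),[uv[0],uv[1],1.]);return -R.T@t,d
def onplane(n,uv,z):
    C,d=ray(n,uv);return C+d*(z-C[2])/d[2]
def proj(n,X):
    c=cam[n];p=np.array(c["mtx"])@(np.array(c["R"])@X+np.array(c["t"]));return p[:2]/p[2]
def tri(u1,u2):
    A=[];b=[]
    for n,u in(("scene",u1),("top",u2)):
        C,d=ray(n,u);d/=np.linalg.norm(d);P=np.eye(3)-np.outer(d,d);A.append(P);b.append(P@C)
    return np.linalg.lstsq(np.vstack(A),np.hstack(b),rcond=None)[0]
E
python3 - <<'E'
from h import *
for n in cam: print(n, ray(n,(320,200))[0])
for n in cam:
    im=cv2.imread(f"pics/{n}0.png");h=cv2.cvtColor(im,cv2.COLOR_BGR2HSV)
    m=cv2.inRange(h,(20,120,80),(35,255,255))
    k,l,st,ce=cv2.connectedComponentsWithStats(m)
    for i in range(1,k):
        if st[i,4]>20: print(n,"yel",ce[i].round(1),st[i].tolist(),np.median(h[l==i],axis=0))
    for nm,lo,hi in(("g",(55,100,50),(85,255,255)),("r",(0,150,80),(6,255,255))):
        k,l,st,ce=cv2.connectedComponentsWithStats(cv2.inRange(h,lo,hi))
        for i in range(1,k):
            if st[i,4]>20: print(n,nm,ce[i].round(1),st[i].tolist())
E
```

```text
scene [ 0.7843785  -0.44660928  0.86904083]
top [ 0.29790988 -0.01260617  1.17953636]
scene yel [326.8 189.8] [303, 163, 57, 61, 883] [ 27. 194. 251.]
scene yel [309.5 241.5] [302, 225, 18, 35, 368] [ 27. 195. 251.]
scene g [328.7 278.1] [324, 272, 11, 13, 114]
scene g [260.6 301.2] [252, 291, 19, 21, 302]
scene g [308.6 349. ] [300, 339, 19, 21, 314]
scene r [376.4 169.9] [372, 164, 9, 13, 87]
scene r [199.2 290.3] [185, 269, 29, 43, 570]
top yel [383.8 179.5] [379, 176, 10, 8, 44] [ 26. 155. 242.]
top yel [373.  192.8] [361, 181, 25, 25, 281] [ 26. 154. 243.]
top yel [276. 197.] [272, 193, 9, 9, 44] [ 26.  151.  241.5]
top yel [291.2 206.3] [277, 196, 28, 21, 284] [ 26.  151.5 242. ]
top yel [334.  210.7] [305, 199, 59, 20, 575] [ 26. 152. 243.]
top g [444.1 148.6] [436, 140, 17, 18, 229]
top g [391.6 159.8] [387, 155, 10, 11, 91]
top g [436.5 205.4] [428, 198, 18, 17, 225]
top r [262.5 181.7] [258, 177, 10, 10, 79]
top r [462.  258.9] [450, 239, 24, 42, 473]
```

View pics/topc.png

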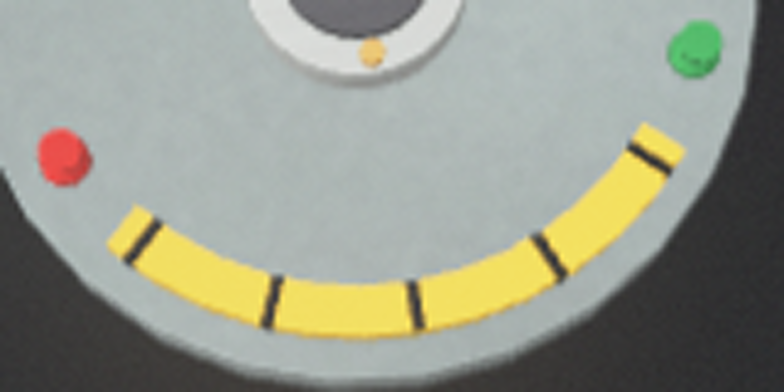

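View pics/scenec.png

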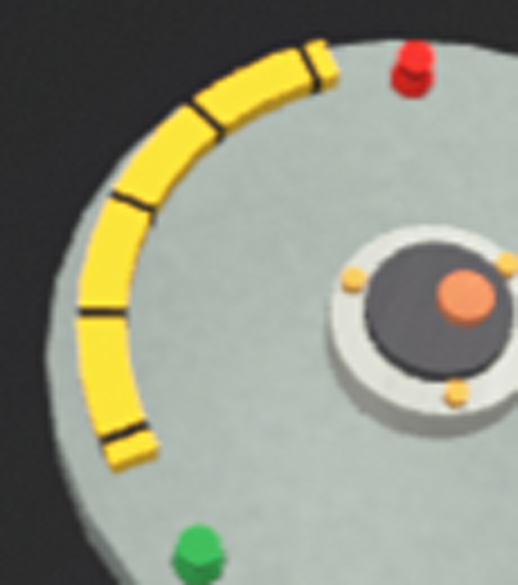

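Run:
```python
from h import *
T=(np.array([(651,158),(550,257),(416,305),(271,302),(142,242)])+.5)/4.9-.5+[250,150]
S=(np.array([(125,434),(103,313),(134,201),(206,117),(312,69)])+.5)/4.5-.5+[285,155]
P=np.array([tri(s,t) for s,t in zip(S,T)]);print(P.round(4))
a=np.radians([-46,-23,0,23,46])
def bands(p): 
    return np.c_[p[0]-.17*np.cos(a+0)*np.cos(p[2])-(.17*np.sin(a))*np.sin(p[2]), p[1]-.17*np.cos(a)*np.sin(p[2])+.17*np.sin(a)*np.cos(p[2]), np.full(5,p[3])]
def f(p):
    B=bands(p);return np.r_[[proj("scene",b)-s for b,s in zip(B,S)],[proj("top",b)-t for b,t in zip(B,T)]].ravel()
r=least_squares(f,[.5,0,0,.075]);print(r.x.round(4),r.fun.round(2),bands(r.x).round(4))
for n,U in(("scene",S),("top",T)):
    Q=np.array([onplane(n,u,.075) for u in U]);q=least_squares(lambda p:(bands([*p,.075])-Q).ravel(),[.5,0,0]);print(n,q.x.round(4),q.fun.reshape(-1,3)[:,:2].round(4).tolist())
for nm,s,t in(("g",(328.7,278.1),(391.6,159.8)),("r",(376.4,169.9),(262.5,181.7))): print(nm,tri(s,t).round(4))
```

```text
[[ 0.563  -0.1527  0.0743]
 [ 0.5148 -0.1039  0.0735]
 [ 0.4904 -0.0406  0.0753]
 [ 0.4912  0.0279  0.0722]
 [ 0.5205  0.0907  0.0681]]
[ 0.6576 -0.0111  0.1736  0.073 ] [ 0.38 -0.23  0.27 -0.    0.13  0.43  0.44  0.1  -0.17 -0.8  -0.12  0.65
 -0.12  0.04  0.04  0.37  0.47 -0.18  0.65 -0.17] [[ 0.5624 -0.1519  0.073 ]
 [ 0.515  -0.1035  0.073 ]
 [ 0.4902 -0.0405  0.073 ]
 [ 0.492   0.0273  0.073 ]
 [ 0.5202  0.089   0.073 ]]
scene [ 0.6582 -0.0137  0.1667] [[-0.0006, -0.0002], [-0.0002, -0.0004], [0.0006, -0.0012], [0.0012, 0.0002], [-0.001, 0.0016]]
top [ 0.6574 -0.0098  0.1793] [[-0.0005, 0.0008], [0.0006, 0.0006], [-0.0006, 0.0002], [0.0004, -0.0007], [0.0, -0.0008]]
g [ 0.6229 -0.1778  0.0533]
r [0.5642 0.1312 0.0562]
```

```bash
cat > go.py <<'E'
from h import *
from scipy.spatial.transform import Rotation as Ro
import sys
def rel(g):
    s=sense();R=Ro.from_rotvec(s["orientation"]).as_matrix();return (R.T@(np.array(g)-s["position"]))/.02
C=np.array([.6576,-.0112]);yaw=.174
def arc(deg,z):
    a=yaw+np.pi-np.radians(deg);return np.r_[C+.17*np.array([np.cos(a),np.sin(a)]),z]
E
python3 - <<'E'
from go import *
print(arc(-46,.25),arc(46,.25),rel(arc(-46,.25)),Ro.from_rotvec(sense()["orientation"]).as_matrix().round(4).tolist())
E
```

```text
[ 0.56246211 -0.15208571  0.25      ] [0.52012038 0.08879677 0.25      ] [ 25.74202102 -15.09755661   0.12760443] [[0.9753, 0.221, 0.0], [0.221, -0.9753, 0.0015], [0.0003, -0.0014, -1.0]]
```

>>> drive_tool:
  commands:
    - [[0.3,-0.18,0,0,0,0,0],[0.8,-0.47,0,0,0,0,0],[0.8,-0.47,0,0,0,0,0],[0.8,-0.47,0,0,0,0,0],[0.8,-0.47,0,0,0,0,0],[0.8,-0.47,0,0,0,0,0],[0.8,-0.47,0,0,0,0,0],[0.8,-0.47,0,0,0,0,0],[0.8,-0.47,0,0,0,0,0],[0.8,-0.47,0,0,0,0,0],[0.8,-0.47,0,0,0,0,0],[0.8,-0.47,0,0,0,0,0]]
  newtons: 10

```text
time: 1.3
position: [0.2821, -0.4148, 0.2529]
orientation: [3.122, 0.35, 0.0]
force: [-0.6, 0.1, -0.3]
width: 0.0004
gripper_force: 0.0
```

>>> drive_tool:
  commands:
    - [[0.8,-0.47,0,0,0,0,0],[0.8,-0.47,0,0,0,0,0],[0.8,-0.47,0,0,0,0,0],[0.8,-0.47,0,0,0,0,0],[0.8,-0.47,0,0,0,0,0],[0.8,-0.47,0,0,0,0,0],[0.8,-0.47,0,0,0,0,0],[0.8,-0.47,0,0,0,0,0],[0.8,-0.47,0,0,0,0,0],[0.8,-0.47,0,0,0,0,0],[0.8,-0.47,0,0,0,0,0],[0.8,-0.47,0,0,0,0,0]]

```text
time: 2.5
position: [0.444, -0.2621, 0.2529]
orientation: [3.122, 0.35, 0.0]
force: [-0.2, -0.3, 0.3]
width: 0.0004
gripper_force: 0.0
```

>>> drive_tool:
  commands:
    - [[0.8,-0.47,0.4,0,0,0,0],[0.8,-0.47,0.8,0,0,0,0],[0.8,-0.47,0.8,0,0,0,0],[0.8,-0.47,0.8,0,0,0,0],[0.8,-0.47,0.8,0,0,0,0],[0.8,-0.47,0.8,0,0,0,0],[0.8,-0.47,0.8,0,0,0,0],[0.6,-0.35,0.4,0,0,0,0],[0.3,-0.18,0.2,0,0,0,0],[0,0,0,0,0,0,0],[0,0,0,0,0,0,0]]

```text
time: 3.6
position: [0.5533, -0.1608, 0.1374]
orientation: [3.121, 0.349, 0.001]
force: [-0.4, 0.2, 0.2]
width: 0.0005
gripper_force: 0.0
```

Run:
```python
from go import *
s=sense();print(s,rel(arc(-46,.104)))
for n in cam: cv2.imwrite(f"pics/{n}1.png",cv2.resize(get_image(n)[:,:,::-1][120:300,240:440],None,fx=3,fy=3))
```

```text
{'time': 3.6, 'joint_positions': array([-4.88583618e-01,  3.11172408e-01,  1.69771736e+00, -2.95694918e-04,
        1.13183395e+00,  8.59347370e-01]), 'joint_vel': array([-1.26070768e-02, -8.58067965e-03,  8.98699222e-05,  4.30103476e-05,
       -1.53193319e-05, -1.66271092e-03]), 'tau': array([ 5.17024957e-01, -4.55030894e+01, -3.01973498e+01,  9.22501227e-02,
       -4.71868215e-02,  1.75653695e-02]), 'position': array([ 0.55332436, -0.16081184,  0.13739816]), 'orientation': array([3.12137863e+00, 3.49468814e-01, 8.88856352e-04]), 'force': array([-0.36881177,  0.24637588,  0.18910103]), 'moment': array([-0.00176904,  0.00543293,  0.06134241]), 'gripper_force': 0.0, 'width': 0.0005177186882399983} [ 0.54125648 -0.3257507   1.66991945]
```

View pics/scene1.png

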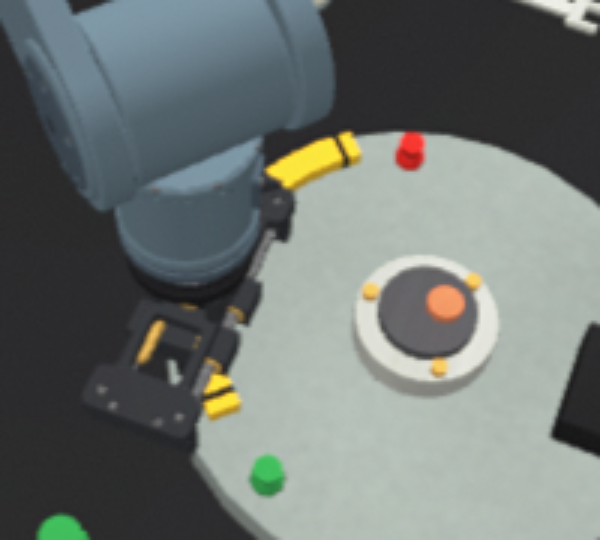

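The picture shows the closed gripper just above band0 (crop 215,390), green magnet clear of it.

>>> drive_tool:
  commands:
    - [[0.27,-0.16,0.4,0,0,0,0],[0.27,-0.166,0.6,0,0,0,0],[0,0,0.4,0,0,0,0],[0,0,0.27,0,0,0,0],[0,0,0,0,0,0,0],[0,0,0,0,0,0,0],[0,0,0,0,0,0,0]]

```text
time: 4.4
position: [0.5625, -0.152, 0.1036]
orientation: [3.122, 0.349, 0.001]
force: [-0.6, 0.2, -0.3]
width: 0.0004
gripper_force: 0.0
```

Run:
```python
from go import *
s=sense();print(s["position"],s["force"],rel(arc(-46,.104)))
im=get_image("top")[:,:,::-1];cv2.imwrite("pics/t2.png",cv2.resize(im[120:260,240:440],None,fx=4,fy=4))
```

```text
[ 0.56246465 -0.1520056   0.10364291] [-0.57575228  0.15688225 -0.29849155] [-0.00099996  0.00388516 -0.01785362]
```

View pics/t2.png

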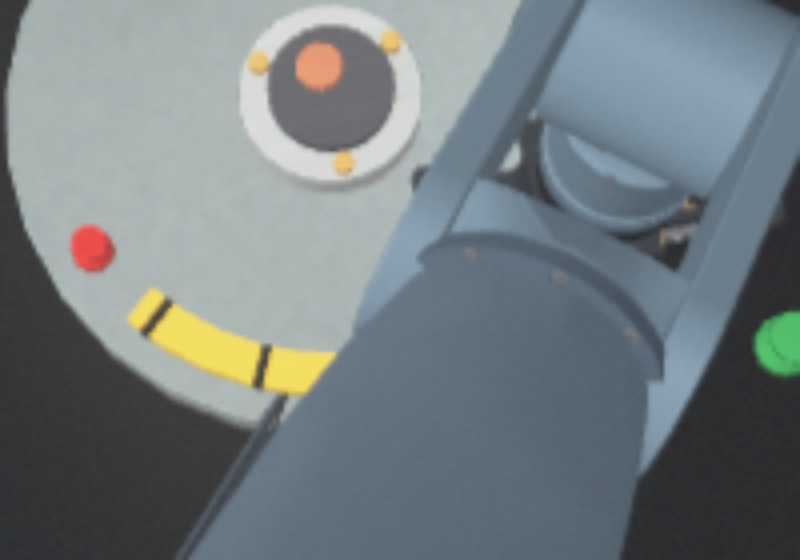

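The top view shows the arm covering the start end; bands 3 and 4 and the red magnet are visible and unmoved. Now descending.

>>> drive_tool:
  commands:
    - [[0,0,0.3,0,0,0,0],[0,0,0.2,0,0,0,0],[0,0,0.13,0,0,0,0],[0,0,0,0,0,0,0],[0,0,0,0,0,0,0]]

```text
time: 4.95
position: [0.5622, -0.1518, 0.0906]
orientation: [-3.122, -0.349, 0.0]
force: [0.7, 0.6, -0.1]
width: 0.0006
gripper_force: 0.0
```

>>> drive_tool:
  commands:
    - [[0,0,0.05,0,0,0,0],[0,0,0.05,0,0,0,0],[0,0,0,0,0,0,0],[0,0,0,0,0,0,0]]

```text
time: 5.35
position: [0.5625, -0.1519, 0.0891]
orientation: [3.122, 0.349, 0.001]
force: [-0.6, 0.1, 2.9]
width: 0.0003
gripper_force: 1.1
```

>>> drive_tool:
  commands:
    - [[0,0,0.05,0,0,0,0],[0,0,0.05,0,0,0,0],[0,0,0,0,0,0,0],[0,0,0,0,0,0,0]]

```text
time: 5.75
position: [0.5625, -0.1519, 0.0869]
orientation: [3.122, 0.349, 0.001]
force: [-0.5, 0.7, 3.0]
width: 0.0006
gripper_force: 1.3
```

>>> drive_tool:
  commands:
    - [[0,0,0.05,0,0,0,0],[0,0,0.05,0,0,0,0],[0,0,0.05,0,0,0,0],[0,0,0,0,0,0,0],[0,0,0,0,0,0,0]]

```text
time: 6.25
position: [0.5624, -0.1519, 0.0838]
orientation: [3.122, 0.349, 0.001]
force: [1.8, -1.1, 3.2]
width: 0.0005
gripper_force: 1.7
```

Run:
```python
from go import *
s=sense();print(s["position"],s["force"])
R=Ro.from_rotvec(s["orientation"]).as_matrix()
p=s["position"].copy();z=p[2]
for i,d in enumerate(np.linspace(-46,46,47)[1:]):
    v=(R.T@(arc(d,z)-p)/.02).round(2);v[2]=0;p=p+R@v*.02
    print(v[:2].tolist(),end="\n\n" if i%12==11 else " ")
print(p,arc(46,z),(R.T@(p-s["position"])))
```

```text
[ 0.56244554 -0.15190554  0.08383222] [ 1.77653982 -1.12753754  3.22066724]
[-0.2, -0.21] [-0.19, -0.23] [-0.19, -0.23] [-0.17, -0.24] [-0.17, -0.25] [-0.16, -0.25] [-0.14, -0.25] [-0.15, -0.26] [-0.13, -0.27] [-0.12, -0.27] [-0.11, -0.28] [-0.1, -0.27]

[-0.1, -0.29] [-0.08, -0.28] [-0.07, -0.29] [-0.06, -0.29] [-0.06, -0.29] [-0.04, -0.29] [-0.03, -0.3] [-0.02, -0.3] [-0.01, -0.29] [-0.0, -0.3] [0.0, -0.29] [0.02, -0.3]

[0.03, -0.3] [0.04, -0.29] [0.05, -0.29] [0.07, -0.29] [0.07, -0.29] [0.08, -0.29] [0.09, -0.28] [0.1, -0.28] [0.11, -0.27] [0.12, -0.27] [0.13, -0.27] [0.14, -0.26]

[0.14, -0.26] [0.16, -0.25] [0.16, -0.25] [0.18, -0.24] [0.18, -0.24] [0.19, -0.22] [0.2, -0.22] [0.2, -0.22] [0.22, -0.21] [0.22, -0.2] [0.52019399 0.08891066 0.08377327] [0.52012038 0.08879677 0.08383222] [ 1.20000000e-02 -2.44200000e-01  1.25201837e-17]
```

>>> drive_tool:
  commands:
    - [[-0.2,-0.21,0,0,0,0,0],[-0.19,-0.23,0,0,0,0,0],[-0.19,-0.23,0,0,0,0,0],[-0.17,-0.24,0,0,0,0,0],[-0.17,-0.25,0,0,0,0,0],[-0.16,-0.25,0,0,0,0,0]]

```text
time: 6.85
position: [0.5346, -0.1288, 0.0838]
orientation: [3.122, 0.349, 0.0]
force: [1.6, -2.4, 3.4]
width: 0.0005
gripper_force: 1.7
```

Run:
```python
from go import *
s=sense();print(s["position"],s["force"],s["orientation"],rel(arc(-34,.0838)))
```

```text
[ 0.53459593 -0.12878238  0.08382309] [ 1.59998023 -2.39431436  3.44701476] [3.12190258e+00 3.49298170e-01 2.36484779e-04] [0.02695122 0.02888852 0.00116465]
```

Tracking and height are good; continuing.

>>> drive_tool:
  commands:
    - [[-0.14,-0.25,0,0,0,0,0],[-0.15,-0.26,0,0,0,0,0],[-0.13,-0.27,0,0,0,0,0],[-0.12,-0.27,0,0,0,0,0],[-0.11,-0.28,0,0,0,0,0],[-0.1,-0.27,0,0,0,0,0]]

```text
time: 7.45
position: [0.5129, -0.1008, 0.0837]
orientation: [-3.122, -0.349, 0.0]
force: [1.5, -2.5, 3.0]
width: 0.0004
gripper_force: 1.7
```

>>> drive_tool:
  commands:
    - [[-0.1,-0.29,0,0,0,0,0],[-0.08,-0.28,0,0,0,0,0],[-0.07,-0.29,0,0,0,0,0],[-0.06,-0.29,0,0,0,0,0],[-0.06,-0.29,0,0,0,0,0],[-0.04,-0.29,0,0,0,0,0],[-0.03,-0.3,0,0,0,0,0],[-0.02,-0.3,0,0,0,0,0],[-0.01,-0.29,0,0,0,0,0],[0,-0.3,0,0,0,0,0],[0,-0.29,0,0,0,0,0],[0.02,-0.3,0,0,0,0,0]]

```text
time: 8.65
position: [0.4887, -0.0342, 0.0837]
orientation: [-3.122, -0.349, 0.0]
force: [-0.1, -2.5, 3.4]
width: 0.0007
gripper_force: 1.7
```

Run:
```python
from go import *
s=sense();print(s["position"],s["force"],s["orientation"],rel(arc(2,.0838)))
cv2.imwrite("pics/s3.png",cv2.resize(get_image("scene")[:,:,::-1][120:300,240:440],None,fx=3,fy=3))
```

```text
[ 0.48874316 -0.03420705  0.08366565] [-0.13806809 -2.51203227  3.44653147] [-3.12205913e+00 -3.49344986e-01  4.28215134e-04] [ 0.01809741  0.03294782 -0.00672467]
```

View pics/s3.png

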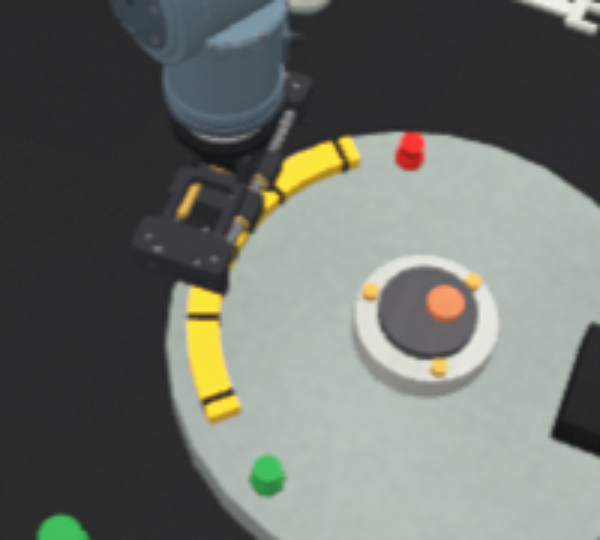

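The picture shows the fingers on the bar near band2, with magnets and puck undisturbed. Force is about 3.4 N.

>>> drive_tool:
  commands:
    - [[0.03,-0.3,0,0,0,0,0],[0.04,-0.29,0,0,0,0,0],[0.05,-0.29,0,0,0,0,0],[0.07,-0.29,0,0,0,0,0],[0.07,-0.29,0,0,0,0,0],[0.08,-0.29,0,0,0,0,0],[0.09,-0.28,0,0,0,0,0],[0.1,-0.28,0,0,0,0,0],[0.11,-0.27,0,0,0,0,0],[0.12,-0.27,0,0,0,0,0],[0.13,-0.27,0,0,0,0,0],[0.14,-0.26,0,0,0,0,0]]

```text
time: 9.9
position: [0.4941, 0.0363, 0.0837]
orientation: [-3.122, -0.349, 0.0]
force: [-1.3, -2.6, 2.8]
width: 0.0003
gripper_force: 1.7
```

>>> drive_tool:
  commands:
    - [[0.14,-0.26,0,0,0,0,0],[0.16,-0.25,0,0,0,0,0],[0.16,-0.25,0,0,0,0,0],[0.18,-0.24,0,0,0,0,0],[0.18,-0.24,0,0,0,0,0],[0.19,-0.22,0,0,0,0,0],[0.2,-0.22,0,0,0,0,0],[0.2,-0.22,0,0,0,0,0],[0.22,-0.21,0,0,0,0,0],[0.22,-0.2,0,0,0,0,0],[0,0,0,0,0,0,0],[0,0,0,0,0,0,0]]

```text
time: 11.1
position: [0.5206, 0.0898, 0.0839]
orientation: [-3.121, -0.349, -0.002]
force: [0.2, 2.7, 3.0]
width: 0.0005
gripper_force: 1.7
```

Run:
```python
from go import *
s=sense();print(s["position"],s["force"],s["orientation"],rel(arc(46,.0838)))
cv2.imwrite("pics/s4.png",cv2.resize(get_image("scene")[:,:,::-1][120:300,240:440],None,fx=3,fy=3))
```

```text
[0.52055341 0.08981429 0.08390856] [0.23849528 2.69835347 3.03892937] [-3.12099763e+00 -3.49234469e-01 -2.21431755e-03] [-0.03236905  0.04483687  0.00533572]
```

View pics/s4.png

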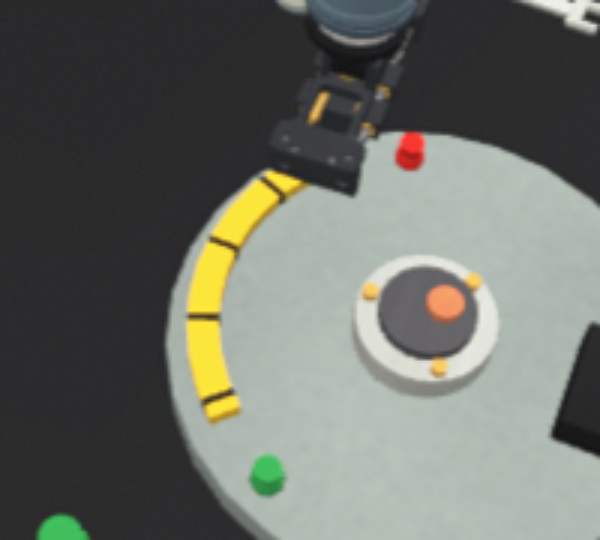

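The fingertips stand at band4, within about 1 mm, and the red magnet is clear. Lifting straight off.

>>> drive_tool:
  commands:
    - [[0,0,-0.2,0,0,0,0],[0,0,-0.4,0,0,0,0],[0,0,-0.5,0,0,0,0],[0,0,-0.7,0,0,0,0],[0,0,-0.8,0,0,0,0],[0,0,-0.8,0,0,0,0],[0,0,-0.6,0,0,0,0],[0,0,-0.3,0,0,0,0],[0,0,0,0,0,0,0],[0,0,0,0,0,0,0],[0,0,0,0,0,0,0]]

```text
time: 12.25
position: [0.5194, 0.089, 0.1689]
orientation: [-3.122, -0.349, 0.003]
force: [0.5, 0.4, -0.7]
width: 0.0008
gripper_force: 0.0
```

Run:
```python
from bench import *
import cv2
s=sense();print(s["position"],s["force"],s["joint_vel"].round(3))
cv2.imwrite("pics/s5.png",cv2.resize(get_image("scene")[:,:,::-1][120:300,240:440],None,fx=3,fy=3))
```

```text
[0.51940709 0.08898324 0.16887492] [ 0.51483704  0.35481686 -0.67063212] [-0.     0.002 -0.001  0.     0.001 -0.001]
```

View pics/s5.png

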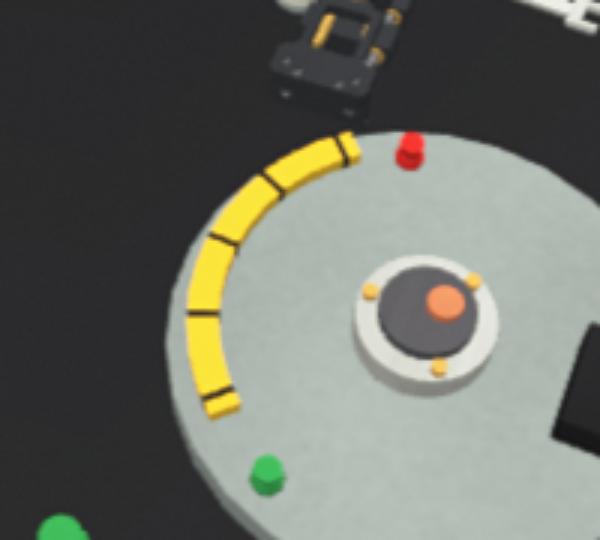

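The bar has sprung back up, the gripper is clear, and the magnets and puck haven't moved.

```bash
python3 -c "from bench import job_done; print(job_done())"
```

```text
the job is handed in; nothing more can be done
None
```

I ran the closed fingertips along the whole contact bar from the green magnet's end to the red one's, pressing it about 5 mm down at roughly 3 N at every reading, then lifted straight off and handed the job in at about 12 s; the magnets and puck did not move.

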